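# Set the stirring speed ring under the beaker without touching the temperature knob

## Robot

A 7-joint arm with a two-finger parallel gripper is mounted at the origin on the work surface; the furniture and walls round the work are solid. World frame = base frame: x ahead of the robot, y to its left, z up, the work surface at z = 0. Lengths are in m, angles in rad, forces in N, time in s.
With the tool pointing down it reaches from about 0.35 to 0.9 m from the base axis. Payload 8.1 kg.
Tool frame: the origin (TCP) lies midway between the tips of the shut fingers; the grasp point (between the pads) lies arm.grasp_offset behind it (arm.grasp_offset is the distance from the TCP to the grasp point, in m); z points along the fingers, y is the line along which they close (so a half turn about z gives the same grasp; the last joint's range is limited). The gripper opens to 92 mm and grips with 3 to 60 N. Pads are 19 mm wide; open, the fingers measure 130 mm over their backs; the gripper's body (75 mm by 190 mm) begins 47 mm behind the grasp point.
Start: joints at [-0.809, 0.434, 0.025, 1.573, -0.012, 1.134, -0.075], TCP at [0.476, 0.405, 0.227] pointing down, gripper open.
Joint ranges: [-2.62, 2.62], [-0.44, 2.09], [-1.27, 1.32], [0.08, 2.57], [-1.32, 4.46], [0.12, 2], [-2.74, 2.74]. Speed limits (rad/s): [2.22, 2.22, 3.01, 3.01, 3.14, 3.14, 3.14].

## Interface

Orientations are given as a rotation vector (axis times angle).
In Python, from cell import observe, imaging, arm gives the robot as it stands.
- The arm moves only by the tool apply_moves, never from a script. Its argument "commands" is a list of rows, each a list of 5 numbers: the opening in per cent of the stroke, from 0 (shut) to 100 (fully open), then the shift along the world's x, y, z in units of 0.06 m (1.0 is 0.06 m), then the turn about the world's z in units of 0.5 rad (1.0 is 0.5 rad). A call has 1 to 12 rows; each row shifts and turns the commanded pose from where the row before left it; what a row does not reach is not made up. A row lasts 1/8 s, in which the tool goes at most 62.5 mm and 10.7 degrees, less where a joint would pass 70% of its speed; a pose out of reach is approached as far as the arm can. A call with a number of a shift or a turn outside -1 to 1 is refused whole. A call with a gripper value outside its range is refused whole. The fingers move at their own pace and stop on an object; "newtons" is the grip in N (left out, the last holds). Time passes only in rows, so rows that do not move let the fingers close. It gives the time, the measured TCP pose, the force, the opening and the grip force at its end, in the units of the state.
- observe(): the state, without advancing time (a new reading comes with each control period).
- imaging.get_image(name): name is "side" or "top" or "wrist"; returns (picture, depth): 420x560x3 uint8, red, green, blue; 420x560 float32, m along the optical axis (not along the pixel's ray), 0 where there is no reading.
- imaging.camera_params(name): a dict with "camera_matrix" (3x3 intrinsics, pixels), "origin" and "rotation" of the camera in the world; the wrist camera has in their place "tool_from_camera" (4x4, takes a point from camera to tool coordinates, whose origin is the TCP and whose axes are the flange's). Camera axes: x right, y up, looking along -z (the intrinsics and any distortion apply to the point x, -y, -z); pixel columns grow to the right and rows downward; lengths in m; the calibration is good to about 2 mm. A picture is of the moment at which its call begins: read the wrist's pose just before it. camera_params takes no time and is no camera call.
- arm.sign_off(): hands the job in; it is judged then, once.
The state is a dict: "clock": time; "joints": joint angles; "dq": joint speeds; "joint_efforts": joint torques, N m; "position": TCP position; "ee_rot": TCP orientation; "force": force on the tool from outside, world axes, zero at the start; "ft_torque": the same for the moment, N m; "width": opening from 0.0 (shut) to 1.0 (fully open); "gripper_force": force on a finger pad.
Only numpy, scipy, OpenCV 4.12 (cv2) and the standard library are available. Lean on these libraries where they do the work, as an engineer would, in place of code of your own. Each camera call takes 0.05 s, during which the arm holds its last target. There are 200 camera calls.

## Task

Two white magnetic stirrers stand on the bench, each with a nested control: a wide blue ring below (stirring speed) and a small yellow knob on top of it (temperature). On the stirrer that carries the empty beaker, turn the blue ring clockwise until its white pointer line is at the green mark, then let go. Its yellow knob must keep its setting, the other stirrer's blue ring is left alone, and the beaker stays standing where it is.

Things in the scene. Friction and masses are not known exactly. Their poses are not given: they have to be found in the camera images.
- ring_a (a joint): angle (rad) of the blue speed ring of the stirrer with the beaker: an upright cylinder 52 mm in diameter, 32 mm tall, with one white pointer line, below the yellow knob. 0 at its left stop, growing clockwise seen from above, 4.2 at its right stop; at 2.1 the pointer is at the green mark, on the beaker's side. Starts at 0.7 to 1.4. Turns stiffly (0.06 N m) and stays where left.
- ring_centre_a (a point): point on the vertical axis shared by the blue ring and yellow knob of the stirrer with the beaker, at the height to grip the ring: 10 mm below the ring's top, 24 mm above the stirrer's flat deck (70 mm above the bench). Only the yellow knob stands above the ring, its top 28 mm above this point. The frame turns with the ring, z up. The beaker's axis is about 155 mm away, its top 87 mm higher.
- cap_pointer_a (a point): tip of the black pointer line on the yellow temperature knob of the same stirrer, on its upper edge: 12 mm from the shared axis, 28 mm above ring_centre_a. The knob is 24 mm in diameter, 18 mm tall, stands on top of the ring, turns independently about the same axis and easily (0.02 N m); it must not be turned.
- beaker_mid (a point): centre, half-way up, of the empty clear beaker (71 mm in diameter, 93 mm tall) that stands loose on the white round plate of the stirrer; z along its axis, up.
- ring_pointer_b (a point): the outer end of the white pointer line on the blue ring of the other stirrer, the one that carries a bottle with a blue cap: on the ring's upper edge, 25.5 mm from its axis. Not to be turned.
Mind the look-alikes: they are no part of the job. What is shaped like the part that bears beaker_mid but red is not meant.

How it is judged:
At the end, for the whole second after the job is handed in: The blue ring of the stirrer with the beaker is at rest with its pointer within 12 degrees of the green mark; its yellow knob is within 14 degrees of where it started, the other stirrer's ring within 13 degrees of its start, and the beaker stands upright within 15 mm of its starting place (value of joint ring_a between 1.89 and 2.31 rad and velocity of joint ring_a between -0.05 and 0.05 rad/s and distance of cap_pointer_a from where it was at the start of the episode below 0.003 m and distance of ring_pointer_b from where it was at the start of the episode below 0.006 m and distance of beaker_mid from where it was at the start of the episode below 0.015 m and angle between beaker_mid's own z axis and vertical below 0.1 rad); the robot touches nothing.
It fails at once if the yellow knob was turned by more than 14 degrees (distance of cap_pointer_a from where it was at the start of the episode above 0.003 m).
It fails at once if the other stirrer's ring was turned by more than 13 degrees (distance of ring_pointer_b from where it was at the start of the episode above 0.006 m).
It fails at once if the beaker was tipped (angle between beaker_mid's own z axis and vertical above 0.3 rad).
It also fails if it takes over 32 s, if anything falls off the work surface, if the arm or the gripper's body presses on something with over 40 N, if the wrist force passes 120 N, or if a joint passes its speed limit or range.

## Working session

There is one attempt and no reset: what is moved stays moved. The work goes in short steps, Python scripts to look and compute and a tool call to move; the robot and the scene stay as the last step left them, time stands still between calls to the robot, and variables do not carry over. Pictures are saved under pics/ and viewed, at most 10 in all, crops included, and the job is handed in when it is done.

Besides the shell and the picture viewer there is one more tool, called after "Emit:" as name(argument=value, ...) on one line, values as JSON. apply_moves: Moves the arm, as the interface text tells. Its arguments: {"type":"object","properties":{"commands":{"type":"array"},"newtons":{"type":"number"}},"required":["commands"]}

```bash
mkdir -p pics
cat > h.py <<'E'
import numpy as np, cv2
from cell import observe, imaging, arm
from scipy.spatial.transform import Rotation as R
def shot(n):
    s=observe(); im,d=imaging.get_image(n); p=imaging.camera_params(n)
    K=np.array(p["camera_matrix"])
    if "origin" in p: o=np.array(p["origin"]); r=np.array(p["rotation"])
    else:
        T=np.array(p["tool_from_camera"]); Rt=R.from_rotvec(s["ee_rot"]).as_matrix()
        o=Rt@T[:3,3]+np.array(s["position"]); r=Rt@T[:3,:3]
    return im,d,K,o,r
def plane(px,K,o,r,z):
    px=np.atleast_2d(px).astype(float)
    v=np.c_[(px[:,0]-K[0,2])/K[0,0],-(px[:,1]-K[1,2])/K[1,1],-np.ones(len(px))]@r.T
    return o+v*((z-o[2])/v[:,2])[:,None]
def save(n,im): cv2.imwrite("pics/"+n+".png",im[...,::-1])
E
python3 - <<'E'
from h import *
print(observe(), arm.grasp_offset)
for n in("top","side"):
    im,d,K,o,r=shot(n); save(n,im); print(n,K,o,r,imaging.camera_params(n).keys())
    np.savez(n+".npz",im=im,d=d,K=K,o=o,r=r)
E
```

```text
{'clock': 0.0, 'joints': array([-0.8085957 ,  0.43519754,  0.02493978,  1.57405987, -0.01161741,
        1.13398504, -0.07510289]), 'dq': array([ 0.0008876 ,  0.00011879, -0.00072586,  0.00090789, -0.00013178,
        0.0006553 , -0.00043604]), 'joint_efforts': array([-1.74453140e-03, -6.67845297e+01,  9.83486138e-01, -3.14454317e+01,
       -6.08367403e-02,  4.31682123e-02,  1.69336845e-04]), 'position': array([0.47525186, 0.40515538, 0.22597478]), 'ee_rot': array([-1.31633636e+00, -2.85193223e+00,  2.21121150e-03]), 'force': array([ 0.45929508,  0.02602182, -0.40832382]), 'ft_torque': array([-0.05757483, -0.01671868, -0.06853265]), 'gripper_force': 0.0, 'width': 1.0012894174453884} 0.0188
top [[396.55409919   0.         269.76218875]
 [  0.         396.55409919 209.73700912]
 [  0.           0.           1.        ]] [0.40450369 0.05993012 0.9107352 ] [ 0.18668264 -0.15464394 -1.42229089] dict_keys(['camera_matrix', 'origin', 'rotation'])
side [[408.82024508   0.         279.16069131]
 [  0.         408.82024508 206.81795458]
 [  0.           0.           1.        ]] [0.60094331 0.87760397 0.4785736 ] [0.03297102 1.68788498 2.62739552] dict_keys(['camera_matrix', 'origin', 'rotation'])
```

View pics/top.png

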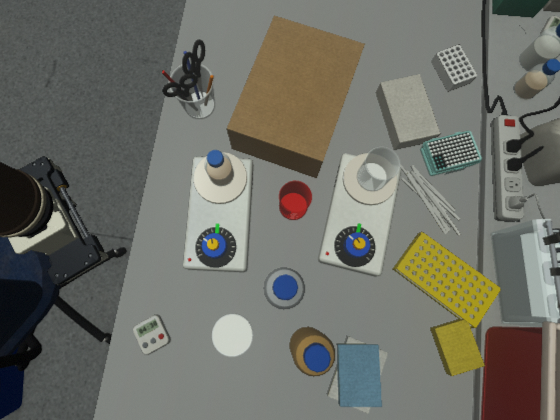

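View pics/side.png

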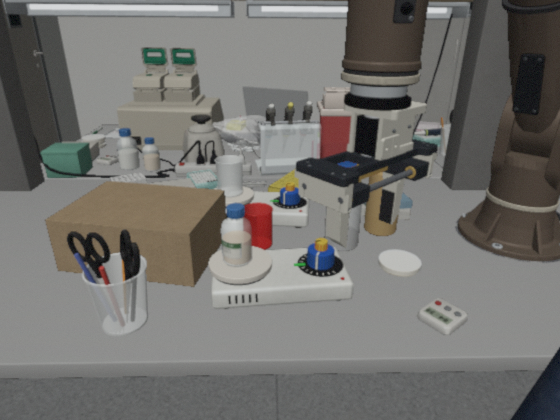

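```bash
sed -i 's/r=np.array(p\["rotation"\])/r=R.from_rotvec(np.array(p["rotation"]).ravel()).as_matrix()/' h.py
cat > m.py <<'E'
from h import *
def cen(mask):
    n,l,st,c=cv2.connectedComponentsWithStats(mask.astype(np.uint8)); return [(c[i].round(1),st[i,4]) for i in range(1,n) if st[i,4]>15]
E
python3 - <<'E'
from m import *
im,d,K,o,r=shot("top")
h=cv2.cvtColor(im,cv2.COLOR_RGB2HSV).astype(int);H,S,V=h[...,0],h[...,1],h[...,2]
for nm,m,z in(("yel",(H>15)&(H<32)&(S>150)&(V>120),.098),("blue",(H>105)&(H<130)&(S>150)&(V>60),.08),("green",(H>50)&(H<75)&(S>150)&(V>100),.048)):
    for c,a in cen(m): print(nm,c,a,plane(c,K,o,r,z).round(4))
c=im[200:290,310:410]; save("crop",cv2.resize(c,(800,720),interpolation=cv2.INTER_CUBIC)[:600])
print(plane([[382,160],[372,177]],K,o,r,.16))
E
```

```text
yel [452.  300.5] 5345 [[ 0.4535 -0.296   0.098 ]]
yel [212.2 243.9] 89 [[0.4975 0.1973 0.098 ]]
yel [359.2 243.2] 89 [[ 0.5419 -0.1024  0.098 ]]
blue [552.7  65.2] 140 [[ 1.0249 -0.5132  0.08  ]]
blue [214.5 157.1] 156 [[0.6909 0.229  0.08  ]]
blue [214.1 245.4] 303 [[0.497  0.1958 0.08  ]]
blue [357.  244.9] 290 [[ 0.5407 -0.1017  0.08  ]]
blue [284.9 287. ] 450 [[0.4329 0.0367 0.08  ]]
blue [316.8 357.7] 532 [[ 0.3057 -0.0442  0.08  ]]
green [216.7 228.3] 32 [[0.5388 0.202  0.048 ]]
green [358.2 227.7] 30 [[ 0.5843 -0.107   0.048 ]]
[[ 0.70424302 -0.11940551  0.16      ]
 [ 0.66609186 -0.10273183  0.16      ]]
```

View pics/crop.png

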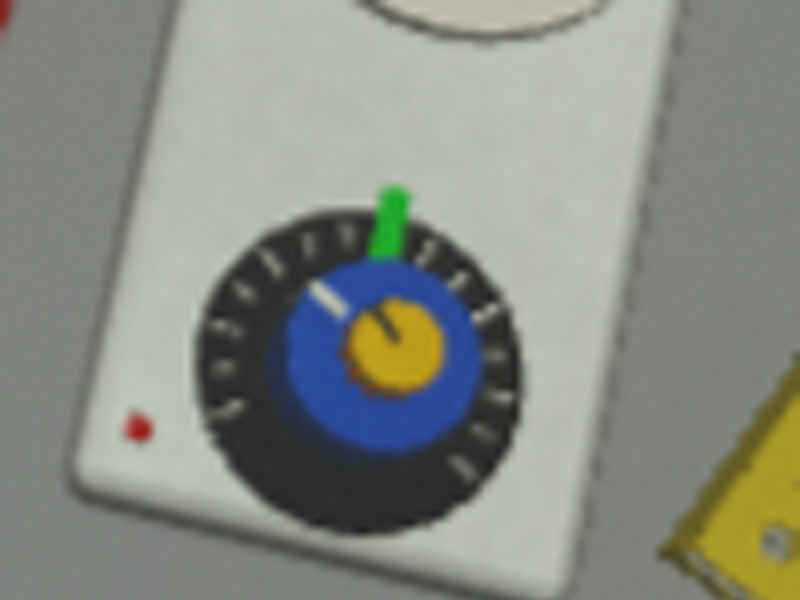

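The top view shows A's ring at about (357,245), its pointer up-left, and the green mark at (358,228). That leaves about 55° clockwise to go. I'll move above it and turn the jaws across the beaker direction.

Emit:
apply_moves(commands=[[100,0.11,-0.84,0,-0.37],[100,0.11,-0.84,0,-0.37],[100,0.11,-0.84,0,-0.37],[100,0.11,-0.84,0,-0.37],[100,0.11,-0.84,0,-0.37],[100,0.11,-0.84,0,-0.37],[100,0.11,-0.84,0,-0.37],[100,0.11,-0.84,0,-0.37],[100,0.11,-0.84,0,-0.37],[100,0.11,-0.84,0,0],[100,0,0,0,0],[100,0,0,0,0]])

```text
clock: 1.65
position: [0.5414, -0.098, 0.2265]
ee_rot: [-2.995, -0.946, 0.001]
force: [0.5, 1.4, -0.4]
width: 1.001
gripper_force: 0.0
```

Run:
```python
from m import *
s=observe(); Rt=R.from_rotvec(s["ee_rot"]).as_matrix(); print(s["clock"],s["position"],Rt[:,1],Rt[:,2],s["joints"].round(2))
im,d,K,o,r=shot("wrist"); save("wrist1",im)
np.savez("w1.npz",im=im,d=d,K=K,o=o,r=r)
h=cv2.cvtColor(im,cv2.COLOR_RGB2HSV).astype(int);H,S,V=h[...,0],h[...,1],h[...,2]
for nm,m,z in(("yel",(H>15)&(H<32)&(S>150)&(V>120),.098),("blue",(H>105)&(H<130)&(S>150)&(V>60),.08),("green",(H>50)&(H<75)&(S>150)&(V>100),.048)):
    for c,a in cen(m): print(nm,c,a,plane(c,K,o,r,z).round(4))
```

```text
1.65 [ 0.54144362 -0.09803459  0.22645026] [ 5.74235345e-01 -8.18689956e-01 -7.24393082e-04] [-6.06093583e-04  4.59700907e-04 -9.99999711e-01] [-0.32  0.33  0.53  1.79 -0.19  1.07 -0.68]
yel [287.1 199.4] 406 [[ 0.5449 -0.1015  0.098 ]]
yel [386.3 250.3] 2082 [[ 0.5591 -0.216   0.098 ]]
yel [382.2 338.5] 355 [[ 0.4731 -0.2847  0.098 ]]
blue [ 7.5 49.5] 775 [[0.5109 0.1802 0.08  ]]
blue [26.2 43.6] 34 [[0.525  0.1682 0.08  ]]
blue [287.  193.5] 1179 [[ 0.5459 -0.101   0.08  ]]
blue [ 33.9 240.9] 2735 [[0.3459 0.0917 0.08  ]]
green [23.2 13.5] 226 [[0.5393 0.2029 0.048 ]]
green [310.6 161.3] 118 [[ 0.5838 -0.1064  0.048 ]]
```

View pics/wrist1.png

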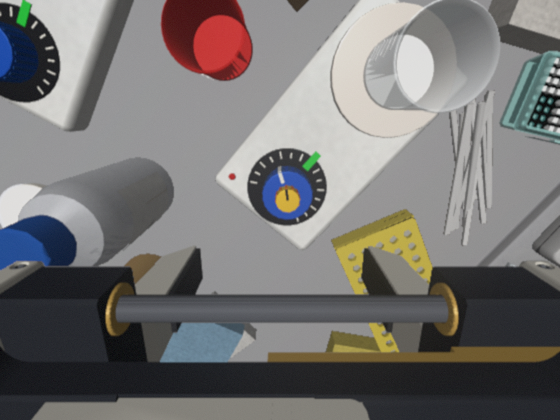

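Run:
```python
from m import *
def cloud(f):
    q=np.load(f); im,d,K,o,r=[q[k] for k in("im","d","K","o","r")]
    v,u=np.mgrid[:420,:560]; p=np.stack([(u-K[0,2])/K[0,0]*d,-(v-K[1,2])/K[1,1]*d,-d],-1)@r.T+o
    return im,d,p,K,o,r
for f in("w1.npz","T.npz"):
    if f=="T.npz":
        q=dict(np.load("top.npz")); q["r"]=R.from_rotvec(q["r"].ravel()).as_matrix(); np.savez(f,**q)
    im,d,p,K,o,r=cloud(f); print(f,"cam",o.round(3))
    near=np.hypot(p[...,0]-.542,p[...,1]+.102)<.045
    for nm,lo,hi in(("knob",.092,.104),("ringtop",.075,.085)):
        m=near&(p[...,2]>lo)&(p[...,2]<hi)&(d>0); q=p[m]
        if m.sum()>5:
            (c,rad)=cv2.minEnclosingCircle(q[:,:2].astype(np.float32)); print(nm,m.sum(),q.mean(0).round(4),np.round(c,4),round(rad,4))
    hs=cv2.cvtColor(im,cv2.COLOR_RGB2HSV).astype(int)
    v,u=np.nonzero((hs[...,1]<90)&(hs[...,2]>130)); z=plane(np.c_[u,v],K,o,r,.08)[:,:2]
    k=np.hypot(*(z-[.543,-.102]).T)<.026; print("pointer",k.sum(),z[k].mean(0).round(4),z[k][:,1].min().round(3),z[k][:,1].max().round(3))
    b=(hs[...,0]>105)&(hs[...,0]<130)&(hs[...,1]>150)&(np.hypot(p[...,0]-.43,p[...,1]-.04)<.06)&(d>0)
    print("bottle cap",b.sum(),np.median(p[b],0).round(3),p[b].min(0).round(3),p[b].max(0).round(3))
```

```text
w1.npz cam [ 0.61  -0.049  0.385]
knob 477 [ 0.5451 -0.1014  0.0985] [ 0.5446 -0.102 ] 0.0125
ringtop 1418 [ 0.5466 -0.1003  0.0804] [ 0.5444 -0.1021] 0.0267
pointer 81 [ 0.5468 -0.0963] -0.124 -0.081
bottle cap 2974 [0.446 0.038 0.197] [0.419 0.018 0.174] [0.454 0.057 0.203]
T.npz cam [0.405 0.06  0.911]
knob 108 [ 0.543  -0.1016  0.0973] [ 0.5432 -0.1017] 0.0122
ringtop 360 [ 0.5422 -0.1012  0.0796] [ 0.5435 -0.102 ] 0.0267
pointer 12 [ 0.5557 -0.0893] -0.118 -0.083
bottle cap 449 [0.429 0.04  0.2  ] [0.408 0.019 0.197] [0.45  0.06  0.204]
```

Emit:
apply_moves(commands=[[100,0.043,-0.067,-0.5,0],[100,0,0,-0.6,0],[100,0,0,-0.6,0],[100,0,0,-0.6,0],[100,0,0,-0.55,0],[100,0,0,0,0]], newtons=25)

```text
clock: 2.45
position: [0.5425, -0.1006, 0.0538]
ee_rot: [-2.992, -0.949, 0.007]
force: [0.4, 0.1, 0.4]
width: 1.0
gripper_force: 0.0
```

Run:
```python
from m import *
c=np.array([.544,-.102])
for f,px in(("w1.npz",[[279,168],[284,182]]),("T.npz",[[349.3,235.8],[352.6,239]])):
    q=np.load(f); p=plane(px,q["K"],q["o"],q["r"],.08)[:,:2]; e=p[0]-p[1]
    print(p.round(4),np.degrees(np.arctan2(e[1],e[0])),np.degrees(np.arctan2(*(p[0]-c)[::-1])))
```

```text
[[ 0.5628 -0.0792]
 [ 0.554  -0.0915]] 54.454533774261826 50.52254134501372
[[ 0.5576 -0.0838]
 [ 0.5518 -0.0913]] 52.449121238947654 53.18808518684948
```

Emit:
apply_moves(commands=[[100,0.025,-0.025,0,0],[40,0,0,0,0],[40,0,0,0,0],[40,0,0,0,0],[40,0,0,0,0],[40,0,0,0,0],[40,0,0,0,0]], newtons=25)

```text
clock: 3.32
position: [0.5448, -0.1025, 0.0557]
ee_rot: [-2.993, -0.946, 0.002]
force: [-3.2, 5.1, 6.1]
width: 0.562
gripper_force: 25.0
```

Emit:
apply_moves(commands=[[40,0,0,0,-0.2],[40,0,0,0,-0.3],[40,0,0,0,-0.3],[40,0,0,0,-0.3],[40,0,0,0,-0.3],[40,0,0,0,-0.3],[40,0,0,0,-0.2],[40,0,0,0,-0.12],[40,0,0,0,0],[40,0,0,0,0]])

```text
clock: 4.58
position: [0.5449, -0.1034, 0.0557]
ee_rot: [-3.079, 0.621, 0.003]
force: [-3.5, 2.6, 5.8]
width: 0.563
gripper_force: 25.0
```

Run:
```python
from m import *
s=observe(); y=R.from_rotvec(s["ee_rot"]).as_matrix()[:,1]; print(np.degrees(np.arctan2(y[1],y[0])),s["force"],s["ft_torque"],s["width"])
```

```text
-112.81944574459195 [-3.4919377   2.62498138  5.84918989] [ 0.63674914  0.84528649 -0.04424391] 0.5629010964538992
```

Turned 58°. Next I open, rise and check.

Emit:
apply_moves(commands=[[100,0,0,0,0],[100,0,0,0,0],[100,0,0,0,0],[100,0,0,0,0],[100,0,0,0,0],[100,0,0,0.4,0],[100,0,0,0.7,0],[100,0,0,0.8,0],[100,0,0,0.9,0],[100,0,0,0,0],[100,0,0,0,0]])

```text
clock: 5.95
position: [0.5454, -0.1036, 0.2234]
ee_rot: [-3.079, 0.621, 0.001]
force: [-0.1, -0.3, -1.5]
width: 0.999
gripper_force: 0.0
```

Run:
```python
from m import *
print(observe()["position"],observe()["width"])
im,d,K,o,r=shot("wrist"); np.savez("w2.npz",im=im,d=d,K=K,o=o,r=r)
def pix(p):
    c=r.T@(np.array(p)-o); return K[0,2]+K[0,0]*c[0]/-c[2], K[1,2]-K[1,1]*c[1]/-c[2]
u,v=map(int,pix([.544,-.102,.08])); print(u,v)
a,b=max(v-50,0),max(u-65,0); print("crop origin",b,a)
save("w2",cv2.resize(im[a:a+100,b:b+130],None,fx=6,fy=6,interpolation=cv2.INTER_CUBIC))
```

```text
[ 0.54543781 -0.10362502  0.22336831] 0.9994696901913116
281 197
crop origin 216 147
```

View pics/w2.png

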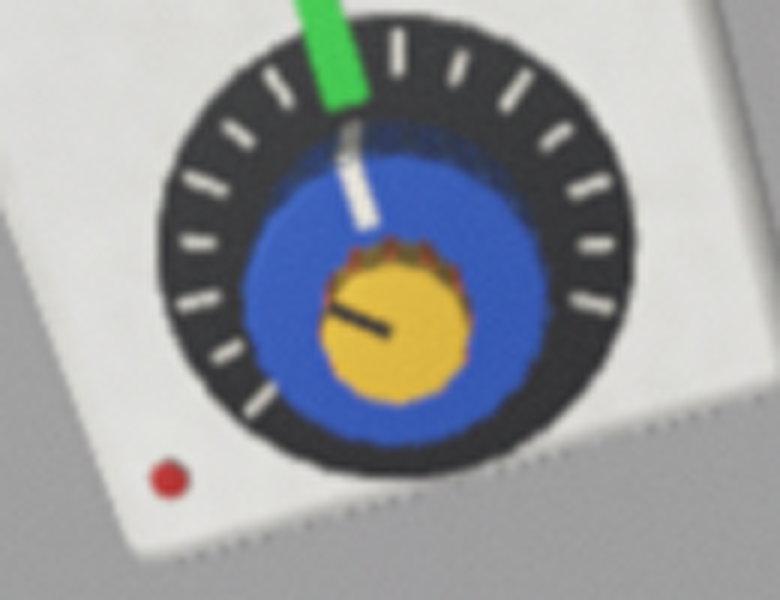

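The wrist crop shows the white pointer, from (345,160) to (370,230), in line with the green mark at (335,60). The yellow knob's line is about where it was relative to the mark, within what I can read from the pictures. I'm handing it in.

```bash
python3 -c "
from h import *
print(arm.sign_off())"
```

```text
the job is handed in; nothing more can be done
None
```

I turned the blue ring on the beaker's stirrer about 58° clockwise until its pointer lined up with the green mark, then released it, raised the arm clear and handed the job in at about 6 s; the yellow knob looked unturned, the arm stayed away from the beaker and the other stirrer (I didn't re-measure them afterwards), and the sign-off gave no verdict.

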